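# Undock the sprung tweezers and hold them at the marked gap

### The arm

A 6-joint arm with a two-finger parallel gripper is mounted at the origin on a cart in front of the work surface, level with it; the furniture and walls round the work are solid. World frame = base frame: x ahead of the robot, y to its left, z up, the work surface at z = 0. Lengths are in mm, angles in rad, forces in N, time in s.
With the tool pointing down it reaches from about 350 to 975 mm from the base axis. Payload 7.1 kg.
Tool frame: the origin (TCP) lies on the mounting face of the last link; the fingertips stand 182 mm ahead of it and the grasp point (between the pads) lies 163 mm ahead of it (ctrl.finger_overhang is the distance from the TCP to the fingertips, in mm); z points along the fingers, y is the direction in which the jaws open and shut (so a half turn about z gives the same grasp; the last joint's range is limited). The gripper opens to 88 mm and grips with 3 to 60 N. Pads are 20 mm wide; open, the fingers measure 115 mm over their backs; the gripper's body (75 mm by 178 mm) begins 61 mm behind the grasp point.
Start: joints at [1.326, 0.423, 1.63, -0, 1.089, -0.019], TCP at [139.898, 609.126, 404.675] pointing down, gripper open.
Joint ranges: [-3, 3], [-0.9, 2.11], [0.09, 2.58], [-1.31, 4.45], [0.11, 2.69], [-2.54, 2.54]. Speed limits (rad/s): [2.39, 2.39, 3.01, 3.14, 3.14, 3.14].

### API

Orientations are given as a rotation vector (axis times angle).
In Python, from workcell import ctrl, viewer, recognise gives the robot as it stands.
- The arm moves only by the shell command python3 -m handwheel 'ROWS'. ROWS is JSON, a list of rows, each an object of numbers: "gripper": the closure, from 0 (fully open) to 1 (shut); "tx", "ty", "tz": the shift along the tool's x, y, z in m; "rx", "ry", "rz": the turn, a rotation vector about the tool's x, y, z in degrees. In form: [{"gripper": .., "tx": .., "ty": .., "tz": .., "rx": .., "ry": .., "rz": ..}, ...]. A call has 1 to 8 rows; each row shifts and turns the commanded pose from where the row before left it, along the tool's axes as they then stand; what a row does not reach is not made up. A row lasts 1/8 s, in which the tool goes at most 62.5 mm and 10.7 degrees, less where a joint would pass 70% of its speed; a pose out of reach is approached as far as the arm can. A call with a gripper value outside its range is refused whole. The fingers move at their own pace and stop on an object; the grip force is fixed at half the most. Time passes only in rows, so rows that do not move let the fingers close. It gives the time, the measured TCP pose, the force and the opening at its end, in the units of the state.
- ctrl.get_obs(): the state, without advancing time (a new reading comes with each control period).
- viewer.get_image(name): name is "side" or "top" or "wrist"; returns a dict with "image" (480x640x3 uint8, red, green, blue), "range_z" (480x640 float32, mm along the optical axis (not along the pixel's ray), 0 where there is no reading), "vfov" (degrees; the focal length in pixels is half the picture's height over the tangent of half this angle, whatever the lens; pixels are square), "cx", "cy" (the principal point, pixels), "extrinsics" (4x4, takes a point from world to camera coordinates); the wrist camera has in their place "T_tool_cam" (4x4, takes a point from camera to tool coordinates, whose origin is the TCP and whose axes are the flange's). Camera axes: x right, y up, looking along -z (the intrinsics and any distortion apply to the point x, -y, -z); pixel columns grow to the right and rows downward; lengths in mm; the calibration is good to about 2 mm. A picture is of the moment at which its call begins: read the wrist's pose just before it.
- ctrl.close_job(): hands the job in, once; it reports no verdict.
Trained networks look in a picture, given as the dict that the camera call returned (one of the last four; its "shot" number tells which), for a name from the list of things; names that differ only in an ending like _2 or _b are one class to them, and where a whole thing is asked for, a point or a joint stands for the part that bears it (a point fixed in the world has none). Each returns a list of dicts, best first, with "p" (0 to 1); they miss things now and then, are a little off and sometimes report something else, mostly with a low value. They report only what shows in the picture. A call takes as long as a camera call. They do not tell look-alikes from the thing itself.
- recognise(picture, name): "xy" ([column, row] as shares, 0 to 1, of the picture: columns of its width, rows of its height, amid what is visible of it).
The state is a dict: "t": time; "qpos": joint angles; "qvel": joint speeds; "joint_torque": joint torques, N m; "ee_pos": TCP position; "orientation": TCP orientation; "ft_force": force on the tool from outside, world axes, zero at the start; "moment": the same for the moment, N m; "width": finger opening in mm.
Only numpy, scipy, OpenCV 4.12 (cv2) and the standard library are available. Lean on these libraries where they do the work, as an engineer would, in place of code of your own. Each camera call takes 0.05 s, during which the arm holds its last target.

### The job

Turn the blue sprung tweezers anticlockwise (seen from above) in their bench stand as far as they go, lift them straight out, and squeeze them until the yellow pointer stands on the red mark of their gauge. Finish while still holding them like that in the air, upright, tips about 15 cm above the bench, gap steady, so that I can load a part between the tips; leave the spanner, sanding block and steel pin where they lie.

Things in the scene. Friction and masses are not known exactly. Their poses are not given: they have to be found in the camera images.
- tweezers: Sprung tweezers, 118 mm tall, 0.1 to 0.17 kg, standing tips down in the stand. Origin midway between the tip ends (lowest point); z up, y across the two blue legs (left leg at +y), x along the steel cross bar; the gauge faces -x. Between the legs: a black spring housing, 26 mm in x, 12 mm in y, top at z = 118 mm. The legs close parallel and equally, so the middle stays put.
- grip_mid (a point): Middle of the grasp, 85 mm above the tweezers' origin: squeeze along the tweezers' y on the black rubber pads of the legs, each 32 mm tall and 24 mm wide in x; 54 mm over their outer faces when open, 29 mm when shut. The spring pushes back on each finger with about 6 N at first contact, rising to 10 N when shut.
- stand: Dark steel disc, 128 mm diameter, 12 mm thick, fixed to the bench; origin at the centre of its underside, z up. The tweezers stand on it in a ring 51 mm wide inside. Locked: tweezers' yaw about -0.5 rad relative to the stand. Open: +0.52 rad (anticlockwise from above), where brass pins, 68 mm tall, stop the bar and the tweezers lift straight out.
- hook_top (a point): Top of one of the stand's two opposite grey hooks, 69 mm above the bench, 49 mm from the stand's axis. The hooks reach in to 31 mm from the axis and overhang the cross bar's ends while the tweezers are locked.
- lug_end (a point): One end of the tweezers' steel cross bar (80 mm along x, 8 mm wide, 6 mm high; its ends are the bayonet lugs): on the +x side, 40 mm from the tweezers' axis, 45 mm above their origin.
- leg_left (a joint): How far the left leg is squeezed in, m: 0 open, 0.0125 shut. Tip gap = 0.030 - leg_left - leg_right.
- leg_right (a joint): How far the right leg is squeezed in, m: 0 open, 0.0125 shut; always equal to leg_left.
- rider (a joint): Where the red mark has been set on the gauge, m, 0 to 0.012; it stays there. The pointer stands in the middle of the red mark when the tip gap is 0.022 - rider.
- pointer (a point): Lower end of the yellow pointer on the right leg, in front of the gauge bar, 22 mm above the tips. As the legs are squeezed it moves along the gauge toward the left leg.
- red_mark (a point): Centre of the red mark, 6 mm wide in y and 12 mm high, on the aluminium gauge bar that is carried by the left leg, 22 mm above the tips. The pointer must stand within its width.
- spanner: Combination spanner, 26 x 159 x 8 mm, lying loose left of the stand. Leave alone.
- sanding_block: Cork sanding block, 66 x 110 x 29 mm, loose right of the stand. Leave alone.
- steel_pin: Round steel pin, 8 mm diameter, 55 mm long, loose beyond the stand. Leave alone.
Mind the look-alikes: they are no part of the job. What is shaped like the stand but orange is not meant.

How it is judged (in metres and radians):
On the way, in this order (a step that is already met when the one before it is completed fails the run):
1. the tweezers are turned anticlockwise to the open side of the stand while still seated (y of lug_end in the frame of stand above 0.012 m and z of tweezers in the frame of stand below 0.02 m), for 0.1 s.
2. the tweezers are lifted clear of the stand in the fingers (height (world z) of tweezers above 0.1 m and contact force between tweezers and stand below 0.05 N and contact force between the fingers and tweezers above 2 N), for 0.2 s.
At the end, for the whole second after the job is handed in: Still squeezed in the fingers (over 2 N), tips over 10 cm above the bench, within 0.35 rad of upright, off the stand, at rest; pointer within 3 mm of the red mark's centre along the gauge and steady (leg under 4 mm/s); spanner, sanding block and steel pin within 2 cm of their places (all of step 2 and y of pointer in the frame of red_mark between -0.003 and 0.003 m and angle between tweezers's own z axis and vertical below 0.35 rad and linear speed of tweezers below 0.02 m/s and velocity of joint leg_left between -0.004 and 0.004 m/s and distance of each of spanner, sanding_block, steel_pin from where it was at the start of the episode below 0.02 m); the arm keeps its last pose, push and grip.
It fails at once if the spanner is pushed 2 cm or more from its place (distance of spanner from where it was at the start of the episode above 0.02 m).
It fails at once if the sanding block is pushed 2 cm or more from its place (distance of sanding_block from where it was at the start of the episode above 0.02 m).
It fails at once if the steel pin is pushed 2 cm or more from its place (distance of steel_pin from where it was at the start of the episode above 0.02 m).
It also fails if it takes over 38 s, if anything falls off the work surface, if the arm or the gripper's body presses on something with over 40 N, if the wrist force passes 120 N, or if a joint passes its speed limit or range.

## Working session

There is one attempt and no reset: what is moved stays moved. The work goes in short steps, Python scripts to look and compute and a shell command to move; the robot and the scene stay as the last step left them, time stands still between calls to the robot, and variables do not carry over. Pictures are saved under pics/ and viewed, and the job is handed in when it is done.

```bash
ls; mkdir -p pics; cat > h.py <<'E'
import numpy as np,cv2
from workcell import ctrl,viewer,recognise
from scipy.spatial.transform import Rotation as R
def cam(name):
    o=ctrl.get_obs(); d=viewer.get_image(name); 
    f=240/np.tan(np.radians(d["vfov"])/2)
    if name=="wrist":
        T=np.eye(4);T[:3,:3]=R.from_rotvec(o["orientation"]).as_matrix();T[:3,3]=o["ee_pos"]
        M=T@np.array(d["T_tool_cam"])
    else: M=np.linalg.inv(np.array(d["extrinsics"]))
    d["M"]=M;d["f"]=f
    return d
def px2w(d,u,v,z=None,depth=None):
    r=np.array([(u-d["cx"])/d["f"],-(v-d["cy"])/d["f"],-1.])
    o=d["M"][:3,3];w=d["M"][:3,:3]@r
    if z is not None: return o+w*(z-o[2])/w[2]
    if depth is None:
        a=d["range_z"][int(v)-1:int(v)+2,int(u)-1:int(u)+2];a=a[a>0];depth=np.median(a) if len(a) else np.nan
    return o+w*depth
def w2px(d,p):
    c=np.linalg.inv(d["M"])@np.append(p,1);return d["cx"]+d["f"]*c[0]/-c[2],d["cy"]-d["f"]*c[1]/-c[2]
def cloud(d):
    v,u=np.mgrid[0:480,0:640];z=d["range_z"]
    c=np.stack([(u-d["cx"])/d["f"]*z,-(v-d["cy"])/d["f"]*z,-z],-1)
    return c@d["M"][:3,:3].T+d["M"][:3,3]
def save(d,n,crop=None,s=1):
    im=d["image"][:,:,::-1]
    if crop: im=im[crop[1]:crop[3],crop[0]:crop[2]]
    cv2.imwrite("pics/"+n,cv2.resize(im,None,fx=s,fy=s,interpolation=cv2.INTER_CUBIC))
E
python3 - <<'E'
from h import *
print(ctrl.get_obs())
for n in ("side","top","wrist"):
    d=cam(n);save(d,n+"0.png");print(n,{k:v for k,v in d.items() if k not in("image","range_z")})
    for t in ("tweezers","stand","grip_mid","hook_top","lug_end","red_mark","pointer","spanner","sanding_block","steel_pin"):
        for r in recognise(d,t)[:3]:
            u,v=r["xy"][0]*640,r["xy"][1]*480
            print(t,round(r["p"],2),int(u),int(v),px2w(d,u,v).round(0))
E
```

```text
pics
{'t': 0.0, 'qpos': array([ 1.32600807e+00,  4.23833853e-01,  1.63067866e+00, -1.44646881e-05,
        1.08858177e+00, -1.89740292e-02]), 'qvel': array([ 0.00054716,  0.00205064, -0.00061   ,  0.00166324, -0.0011017 ,
       -0.0014317 ]), 'joint_torque': array([ 1.86394165e-03, -5.44607985e+01, -2.73677373e+01,  6.44506468e-02,
        2.25281983e-02, -9.04075227e-05]), 'ee_pos': array([139.83196806, 608.87643648, 403.910304  ]), 'orientation': array([-3.53923609e-01, -3.12140611e+00,  2.34076977e-03]), 'ft_force': array([ 0.06831074, -0.88597768,  1.06482138]), 'moment': array([-0.00656576, -0.00093288, -0.00602507]), 'width': 87.65484730829735}
side {'vfov': 56.11093869888017, 'cx': 312.4430788584149, 'cy': 241.2517412285781, 'extrinsics': array([[ 9.95701881e-01,  9.11678847e-02,  1.63150785e-02,
        -4.96989154e+02],
       [-5.65233582e-02,  4.58623003e-01,  8.86831467e-01,
        -3.40511016e+01],
       [ 7.33680786e-02, -8.83941942e-01,  4.61804902e-01,
        -9.56208776e+02],
       [ 0.00000000e+00,  0.00000000e+00,  0.00000000e+00,
         1.00000000e+00]]), '
[... 2304 characters left out ...]
e-01,  2.54681585e-01,
         7.03005765e+01],
       [ 9.99999682e-01,  7.45382897e-04,  2.84117035e-04,
        -1.29706206e+00],
       [ 8.49128767e-05,  2.54681729e-01, -9.67024927e-01,
         2.10545938e+01],
       [ 0.00000000e+00,  0.00000000e+00,  0.00000000e+00,
         1.00000000e+00]]), 'shot': 3, 'M': array([[ 2.24638637e-01, -9.42310126e-01, -2.48171533e-01,
         7.10994081e+01],
       [ 9.74442138e-01,  2.17215840e-01,  5.72695339e-02,
         6.23599702e+02],
       [-5.88737411e-05, -2.54693749e-01,  9.67021763e-01,
         3.83639779e+02],
       [ 0.00000000e+00,  0.00000000e+00,  0.00000000e+00,
         1.00000000e+00]]), 'f': np.float64(410.32472165058334)}
```

View pics/side0.png

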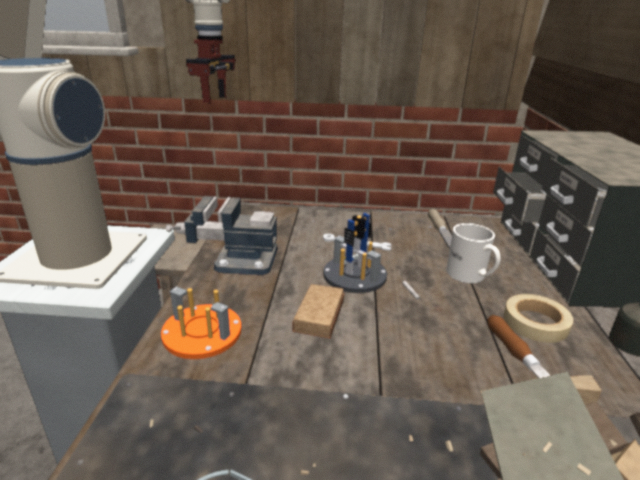

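View pics/top0.png

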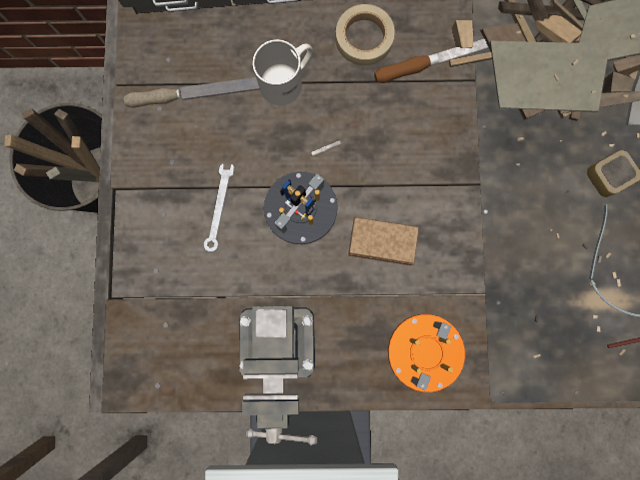

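```bash
python3 - <<'E'
from h import *
d=cam("top");save(d,"top1c.png",(230,120,400,300),4 if 0 else 3.3)
d=cam("side");save(d,"side1c.png",(280,180,440,310),4)
E
```

```text
(no output)
```

The side view shows the dark stand with the blue tweezers at (356,260) and the orange look-alike at (201,327). In the top view they are at (300,208) and (427,352). The dark one is the stand meant, since it isn't orange and it holds the blue tweezers. I'm confirming that in the crop.

View pics/top1c.png

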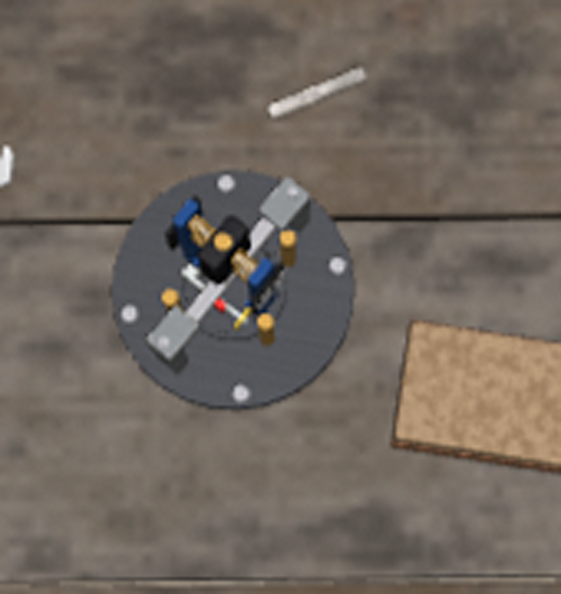

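View pics/side1c.png

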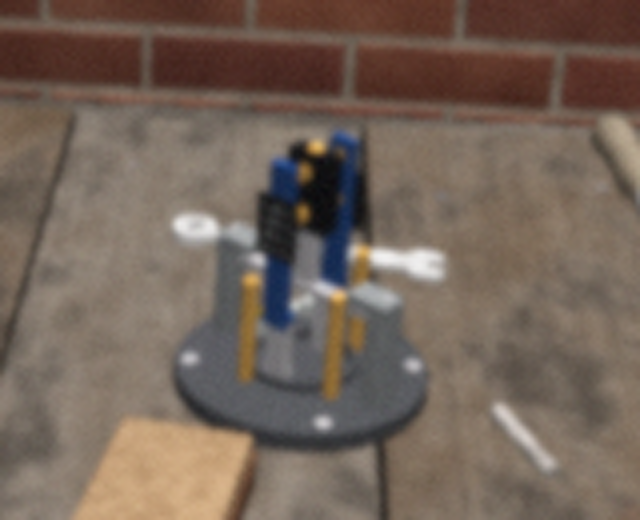

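The crop confirms it: blue tweezers in the dark stand, bar running from lower left to upper right under the grey hooks, and red mark on the lower (near, −x) side. Next I work out the poses.

```bash
python3 - <<'E'
from h import *
d=cam("top")
for u,v in((282.1,221.5),(316.4,180.6)): print("hook",px2w(d,u,v,z=69).round(1),px2w(d,u,v).round(1))
print("disc",px2w(d,300.6,207.9,z=12).round(1))
P=cloud(d);m=(abs(P[...,0]-577)<75)&(abs(P[...,1]+3)<75)
Q=P[m&(P[...,2]>40)]
for lo,hi in((40,60),(60,75),(75,95),(95,150)):
  q=Q[(Q[:,2]>lo)&(Q[:,2]<hi)];print(lo,len(q),q.mean(0).round(1))
h=P[m&(P[...,2]>62)&(P[...,2]<76)];print(h.round(0)[::3].tolist())
o=ctrl.get_obs();print(R.from_rotvec(o["orientation"]).as_matrix().round(3))
E
```

```text
hook [550.8  25.5  69. ] [550.8  25.5  69.3]
hook [617.8 -30.7  69. ] [617.9 -30.7  68.8]
disc [583.2  -2.6  12. ]
40 148 [578.3  -2.8  52.1]
60 447 [583.2  -1.8  67.7]
75 37 [ 5.795e+02 -4.000e-01  8.930e+01]
95 469 [583.1  -1.8 121.4]
[[630.0, -30.0, 72.0], [628.0, -30.0, 71.0], [627.0, -28.0, 68.0], [627.0, -33.0, 71.0], [625.0, -28.0, 69.0], [625.0, -33.0, 69.0], [624.0, -25.0, 68.0], [624.0, -30.0, 68.0], [624.0, -35.0, 69.0], [622.0, -24.0, 70.0], [622.0, -28.0, 71.0], [622.0, -33.0, 71.0], [622.0, -38.0, 71.0], [620.0, -22.0, 70.0], [620.0, -27.0, 71.0], [620.0, -32.0, 73.0], [620.0, -37.0, 70.0], [621.0, -41.0, 67.0], [619.0, -23.0, 70.0], [619.0, -28.0, 69.0], [618.0, -33.0, 71.0], [619.0, -38.0, 69.0], [618.0, -18.0, 65.0], [617.0, -23.0, 70.0], [618.0, -28.0, 67.0], [617.0, -33.0, 71.0], [617.0, -38.0, 68.0], [615.0, -20.0, 70.0], [616.0, -25.0, 68.0], [615.0, -30.0, 69.0], [615.0, -35.0, 69.0], [614.0, -17.0, 71.0], [614.0, -22.0, 68.0], [614.0, -27.0, 69.0], [613.0, -32.0, 70.0], [614.0, -36.0, 68.0], [612.0, -22.0, 69.0], [611.0, -27.0, 72.0], [612.0, -32.0, 72.0], [610
[... 1307 characters left out ...]
5.0, 21.0, 69.0], [555.0, 16.0, 70.0], [555.0, -20.0, 66.0], [553.0, 34.0, 70.0], [553.0, 29.0, 69.0], [553.0, 24.0, 69.0], [553.0, 19.0, 69.0], [552.0, 37.0, 69.0], [552.0, 32.0, 69.0], [551.0, 27.0, 70.0], [551.0, 22.0, 71.0], [551.0, 18.0, 69.0], [550.0, 35.0, 70.0], [550.0, 30.0, 71.0], [550.0, 25.0, 72.0], [550.0, 21.0, 70.0], [549.0, 35.0, 68.0], [548.0, 30.0, 70.0], [548.0, 26.0, 68.0], [548.0, 21.0, 68.0], [546.0, 34.0, 71.0], [547.0, 29.0, 70.0], [547.0, 24.0, 70.0], [545.0, 34.0, 71.0], [545.0, 29.0, 71.0], [545.0, 24.0, 72.0], [543.0, 30.0, 71.0], [544.0, 26.0, 68.0], [541.0, 29.0, 74.0], [541.0, 29.0, 64.0]]
[[-0.975  0.224 -0.   ]
 [ 0.224  0.975 -0.   ]
 [ 0.    -0.    -1.   ]]
```

```bash
python3 -m handwheel '[{"tx":-0.0355,"ty":-0.0307,"gripper":0},{"tx":-0.0355,"ty":-0.0307},{"tx":-0.0355,"ty":-0.0307},{"tx":-0.0355,"ty":-0.0307},{"tx":-0.0355,"ty":-0.0307},{"tx":-0.0355,"ty":-0.0307},{"tx":-0.0355,"ty":-0.0307},{"tx":-0.0355,"ty":-0.0307}]'
```

```text
$[0]: bad value
```

```bash
python3 -m handwheel '[{"gripper":0,"tx":-0.0355,"ty":-0.0307,"tz":0,"rx":0,"ry":0,"rz":0},{"gripper":0,"tx":-0.0355,"ty":-0.0307,"tz":0,"rx":0,"ry":0,"rz":0},{"gripper":0,"tx":-0.0355,"ty":-0.0307,"tz":0,"rx":0,"ry":0,"rz":0},{"gripper":0,"tx":-0.0355,"ty":-0.0307,"tz":0,"rx":0,"ry":0,"rz":0},{"gripper":0,"tx":-0.0355,"ty":-0.0307,"tz":0,"rx":0,"ry":0,"rz":0},{"gripper":0,"tx":-0.0355,"ty":-0.0307,"tz":0,"rx":0,"ry":0,"rz":0},{"gripper":0,"tx":-0.0355,"ty":-0.0307,"tz":0,"rx":0,"ry":0,"rz":0}]'
```

```text
t: 2.68
ee_pos: [334.7, 342.8, 404.9]
orientation: [0.354, 3.121, 0.001]
ft_force: [0.0, -0.0, -1.2]
width: 87.7
```

```bash
python3 -m handwheel '[{"gripper":0,"tx":-0.040,"ty":-0.0351,"tz":0,"rx":0,"ry":0,"rz":0},{"gripper":0,"tx":-0.040,"ty":-0.0351,"tz":0,"rx":0,"ry":0,"rz":0},{"gripper":0,"tx":-0.040,"ty":-0.0351,"tz":0,"rx":0,"ry":0,"rz":0},{"gripper":0,"tx":-0.040,"ty":-0.0351,"tz":0,"rx":0,"ry":0,"rz":0},{"gripper":0,"tx":-0.040,"ty":-0.0351,"tz":0,"rx":0,"ry":0,"rz":0},{"gripper":0,"tx":-0.040,"ty":-0.0351,"tz":0,"rx":0,"ry":0,"rz":0},{"gripper":0,"tx":-0.040,"ty":-0.0351,"tz":0,"rx":0,"ry":0,"rz":0},{"gripper":0,"tx":-0.040,"ty":-0.0351,"tz":0,"rx":0,"ry":0,"rz":0}]'
python3 -m handwheel '[{"gripper":0,"tx":0,"ty":0,"tz":0,"rx":0,"ry":0,"rz":9},{"gripper":0,"tx":0,"ty":0,"tz":0,"rx":0,"ry":0,"rz":9},{"gripper":0,"tx":0,"ty":0,"tz":0,"rx":0,"ry":0,"rz":9},{"gripper":0,"tx":0,"ty":0,"tz":0,"rx":0,"ry":0,"rz":0}]'
python3 - <<'E'
from h import *
o=ctrl.get_obs();print(o["ee_pos"],R.from_rotvec(o["orientation"]).as_matrix().round(3),o["qpos"])
d=cam("wrist");save(d,"w1.png")
P=cloud(d);np.save("w1.npy",P)
E
```

```text
t: 3.68
ee_pos: [583.9, -2.9, 404.9]
orientation: [0.354, 3.121, 0.0]
ft_force: [0.8, 1.2, 0.6]
width: 88.1
t: 4.18
ee_pos: [583.0, -1.3, 404.7]
orientation: [1.071, 2.953, 0.0]
ft_force: [0.4, -0.4, 0.1]
width: 87.9
[583.0075013   -1.32836464 404.6779823 ] [[-0.768  0.641  0.   ]
 [ 0.641  0.768  0.   ]
 [-0.     0.    -1.   ]] [-2.26938471e-02  3.61937286e-01  1.72494958e+00  1.37350678e-05
  1.05468960e+00 -8.97756039e-01]
```

View pics/w1.png

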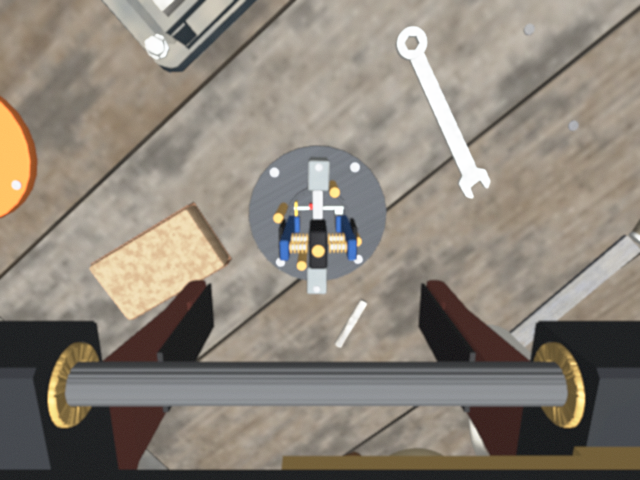

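The wrist view shows the tweezers at (318,240) lined up with the jaws, the red mark near (312,207) and the yellow pointer at (296,208). Now the centre, yaw and gauge.

```bash
python3 - <<'E'
from h import *
d=cam("wrist");save(d,"w2.png",(240,130,400,310),3.3)
P=cloud(d)
m=(np.hypot(P[...,0]-584,P[...,1]+2.6)<75)
c=np.array([584,-2.6])
for lo,hi in((62,76),(112,140)):
  q=P[m&(P[...,2]>lo)&(P[...,2]<hi)];print(lo,len(q),q.mean(0).round(1),(q.min(0)+q.max(0)).round(1)/2)
hk=P[m&(P[...,2]>65)&(P[...,2]<74)]; r=hk[:,:2]-c; a=np.degrees(np.arctan2(r[:,1],r[:,0]))
A=hk[(abs(a+40)<15)&(np.hypot(*r.T)>38)].mean(0);B=hk[(abs(a-140)<15)&(np.hypot(*r.T)>38)].mean(0)
print(A,B,(A+B)/2,np.degrees(np.arctan2(*(A-B)[[1,0]])))
t=P[m&(P[...,2]>112)&(P[...,2]<140)]
rr=cv2.minAreaRect(t[:,:2].astype(np.float32));print("rect",rr,np.percentile(t[:,2],[50,95]))
for n in ("tweezers","grip_mid","stand","red_mark","pointer","lug_end","leg_left"):
  for r in recognise(d,n)[:2]: print(n,r["p"],r["xy"][0]*640,r["xy"][1]*480,px2w(d,r["xy"][0]*640,r["xy"][1]*480).round(1))
E
```

```text
62 1485 [ 5.793e+02 -4.000e-01  6.750e+01] [583.8   -3.15  68.95]
112 1666 [582.4  -1.9 125.7] [582.1   -2.95 122.  ]
[618.44867662 -32.74180733  67.70533554] [548.99774256  26.98242074  67.74475636] [583.72320959  -2.8796933   67.72504595] -40.69383549500641
rect ((583.5673217773438, -2.7234535217285156), (53.0833740234375, 26.100831985473633), 51.21112823486328) [128.02821307 130.06678957]
tweezers 0.77 316.48 235.29600000000002 [575.9   3.  129. ]
grip_mid 0.86 318.592 236.688 [577.4   3.5 129.2]
stand 0.71 349.31199999999995 325.2 [691.  -49.8   6.6]
stand 0.65 12.48 155.52 [ 368.9 -176.1   11.1]
pointer 0.62 290.11199999999997 238.608 [570.3 -16.3 105.4]
lug_end 0.73 320.192 238.704 [579.2   3.4 128.9]
leg_left 0.63 346.11199999999997 235.104 [591.7  16.1 112.9]
leg_left 0.38 318.976 237.312 [578.    3.4 128.8]
```

View pics/w2.png

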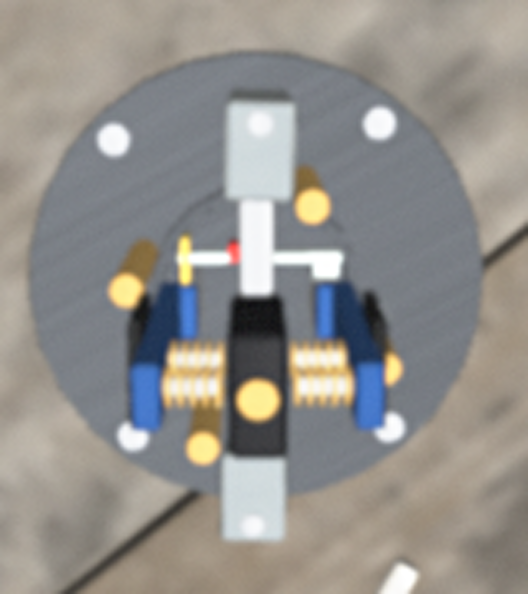

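```bash
python3 -m handwheel '[{"gripper":0,"tx":-0.0014,"ty":-0.0008,"tz":0,"rx":0,"ry":0,"rz":0},{"gripper":0,"tx":0,"ty":0,"tz":0.04,"rx":0,"ry":0,"rz":0},{"gripper":0,"tx":0,"ty":0,"tz":0.04,"rx":0,"ry":0,"rz":0},{"gripper":0,"tx":0,"ty":0,"tz":0.034,"rx":0,"ry":0,"rz":0},{"gripper":0,"tx":0,"ty":0,"tz":0.03,"rx":0,"ry":0,"rz":0},{"gripper":0,"tx":0,"ty":0,"tz":0,"rx":0,"ry":0,"rz":0},{"gripper":0.35,"tx":0,"ty":0,"tz":0,"rx":0,"ry":0,"rz":0},{"gripper":0.42,"tx":0,"ty":0,"tz":0,"rx":0,"ry":0,"rz":0}]'
python3 - <<'E'
from h import *
o=ctrl.get_obs();print(o["ee_pos"],R.from_rotvec(o["orientation"]).as_matrix().round(3),o["ft_force"],o["moment"],o["width"])
d=cam("side");save(d,"s3.png",(280,160,440,300),4)
d=cam("wrist");save(d,"w3.png")
E
```

```text
t: 5.62
ee_pos: [584.2, -2.8, 262.2]
orientation: [1.072, 2.95, 0.001]
ft_force: [0.2, 0.4, -0.4]
width: 71.4
[584.16471551  -2.80788745 262.19701549] [[-0.767  0.642  0.003]
 [ 0.642  0.767 -0.   ]
 [-0.002  0.002 -1.   ]] [ 0.21915778  0.40672379 -0.4027648 ] [-0.01246107  0.01222735 -0.03403798] 71.43574333973847
```

View pics/s3.png

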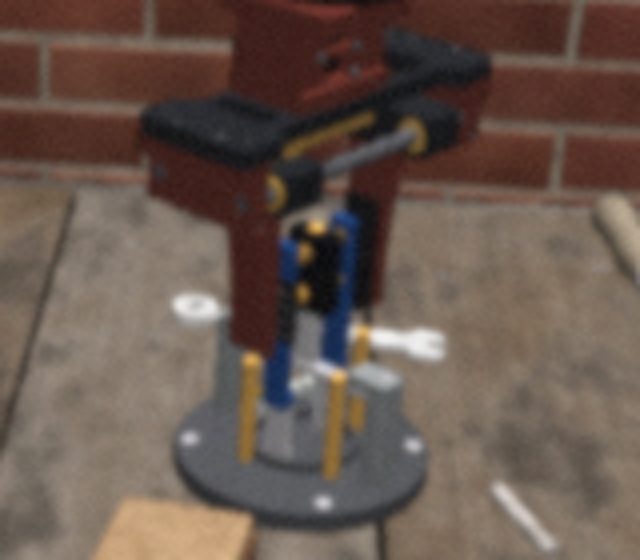

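View pics/w3.png

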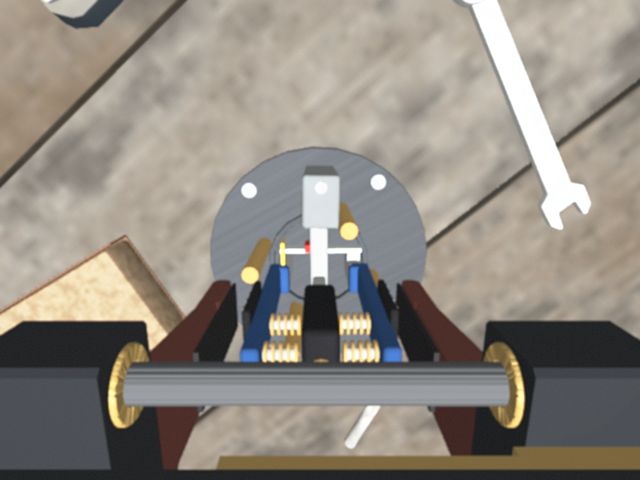

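The jaws straddle the black pads and clear the hooks and pins. Closing now to about 46.5 mm.

```bash
python3 -m handwheel '[{"gripper":0.47,"tx":0,"ty":0,"tz":0,"rx":0,"ry":0,"rz":0},{"gripper":0.47,"tx":0,"ty":0,"tz":0,"rx":0,"ry":0,"rz":0},{"gripper":0.47,"tx":0,"ty":0,"tz":0,"rx":0,"ry":0,"rz":0},{"gripper":0.47,"tx":0,"ty":0,"tz":0,"rx":0,"ry":0,"rz":0},{"gripper":0.47,"tx":0,"ty":0,"tz":0,"rx":0,"ry":0,"rz":0}]'
python3 - <<'E'
from h import *
o=ctrl.get_obs();print(o["ee_pos"],o["ft_force"],o["moment"],o["width"])
d=cam("wrist");save(d,"w4.png",(210,140,430,380),2.5)
E
```

```text
t: 6.35
ee_pos: [583.5, -3.1, 261.2]
orientation: [1.073, 2.953, -0.001]
ft_force: [-2.3, -2.0, 6.2]
width: 46.7
[583.54826839  -3.05196288 261.1787832 ] [-2.26099684 -2.01307394  6.17917236] [-0.65474706  0.51031218 -0.00638264] 46.67173607585389
```

View pics/w4.png

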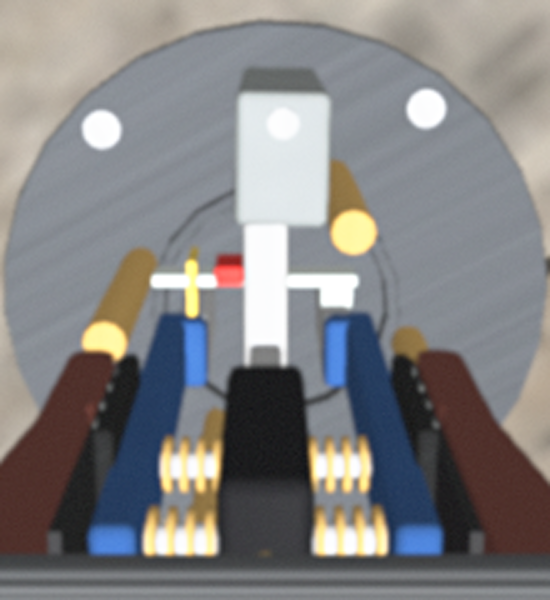

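Gripped at 46.7 mm. The pointer (192,285 in the crop) is about 8 mm short of the red mark (229,270). I'll squeeze a little more for hold and turn anticlockwise, which is negative rz.

```bash
python3 -m handwheel '[{"gripper":0.51,"tx":0,"ty":-0.0003,"tz":0,"rx":0,"ry":0,"rz":0},{"gripper":0.51,"tx":0,"ty":0,"tz":0,"rx":0,"ry":0,"rz":-6},{"gripper":0.51,"tx":0,"ty":0,"tz":0,"rx":0,"ry":0,"rz":-6},{"gripper":0.51,"tx":0,"ty":0,"tz":0,"rx":0,"ry":0,"rz":-6},{"gripper":0.51,"tx":0,"ty":0,"tz":0,"rx":0,"ry":0,"rz":-6},{"gripper":0.51,"tx":0,"ty":0,"tz":0,"rx":0,"ry":0,"rz":-6}]'
python3 -m handwheel '[{"gripper":0.51,"tx":0,"ty":0,"tz":0,"rx":0,"ry":0,"rz":-6},{"gripper":0.51,"tx":0,"ty":0,"tz":0,"rx":0,"ry":0,"rz":-6},{"gripper":0.51,"tx":0,"ty":0,"tz":0,"rx":0,"ry":0,"rz":-6},{"gripper":0.51,"tx":0,"ty":0,"tz":0,"rx":0,"ry":0,"rz":-4},{"gripper":0.51,"tx":0,"ty":0,"tz":0,"rx":0,"ry":0,"rz":0}]'
python3 - <<'E'
from h import *
o=ctrl.get_obs();M=R.from_rotvec(o["orientation"]).as_matrix();print(o["ee_pos"],np.degrees(np.arctan2(M[1,1],M[0,1])),o["ft_force"],o["moment"],o["width"],o["qpos"][5])
d=cam("wrist");save(d,"w5.png",(190,120,450,400),2.1)
E
```

```text
t: 7.15
ee_pos: [583.5, -2.9, 261.1]
orientation: [0.267, 3.13, 0.001]
ft_force: [-1.4, 1.0, 5.2]
width: 43.1
t: 7.78
ee_pos: [583.6, -2.9, 261.1]
orientation: [-0.329, 3.124, 0.0]
ft_force: [-0.5, -0.0, 4.7]
width: 43.3
[583.56118031  -2.94386617 261.14552813] 102.03473261497825 [-0.53305246 -0.00983908  4.6911627 ] [0.02633897 0.1638929  0.01209842] 43.25210643915781 -1.8064478150464576
```

View pics/w5.png

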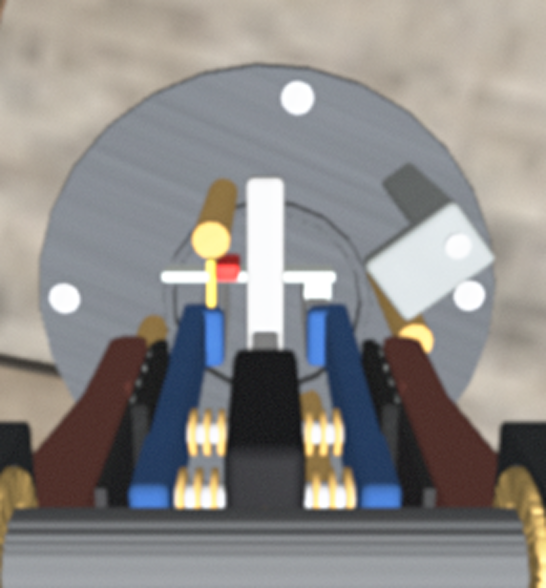

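The bar has swung out from under the hook by about 52°, and the next brass pin is at (211,240) in the crop. I'll go the last few degrees gently and watch the moment.

```bash
python3 -m handwheel '[{"gripper":0.51,"tx":0,"ty":0,"tz":0,"rx":0,"ry":0,"rz":-2.5},{"gripper":0.51,"tx":0,"ty":0,"tz":0,"rx":0,"ry":0,"rz":-2.5},{"gripper":0.51,"tx":0,"ty":0,"tz":0,"rx":0,"ry":0,"rz":-1},{"gripper":0.51,"tx":0,"ty":0,"tz":0,"rx":0,"ry":0,"rz":0}]'
python3 - <<'E'
from h import *
o=ctrl.get_obs();M=R.from_rotvec(o["orientation"]).as_matrix();print(o["ee_pos"],np.degrees(np.arctan2(M[1,1],M[0,1])),o["ft_force"],o["moment"],o["width"],o["qpos"][5])
d=cam("wrist");save(d,"w6.png",(190,120,450,400),2.1)
E
```

```text
t: 8.32
ee_pos: [583.6, -3.0, 261.1]
orientation: [-0.491, 3.102, -0.0]
ft_force: [-0.2, -0.2, 6.6]
width: 43.1
[583.61824202  -2.98013557 261.13861639] 107.97666529322647 [-0.21278797 -0.17084357  6.56097654] [-0.05728911  0.20208908 -0.02687599] 43.087806138529714 -1.9102449981559995
```

View pics/w6.png

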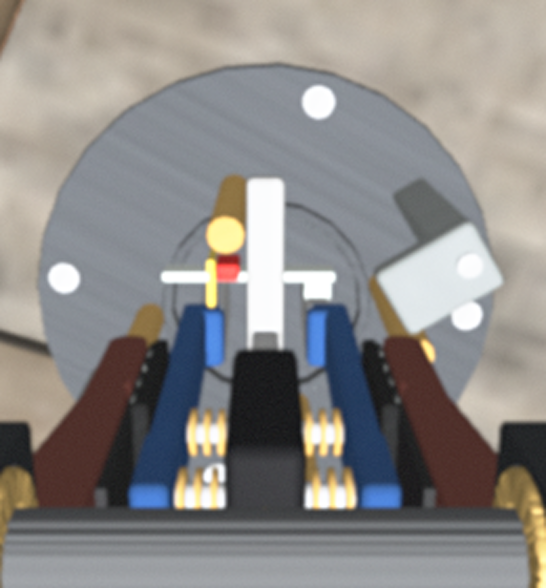

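```bash
python3 -m handwheel '[{"gripper":0.51,"tx":0,"ty":0,"tz":0,"rx":0,"ry":0,"rz":-1},{"gripper":0.51,"tx":0,"ty":0,"tz":0,"rx":0,"ry":0,"rz":0}]'
python3 -c "
from workcell import ctrl;print(ctrl.get_obs()['moment'])"
python3 -m handwheel '[{"gripper":0.51,"tx":0,"ty":0,"tz":0,"rx":0,"ry":0,"rz":-1},{"gripper":0.51,"tx":0,"ty":0,"tz":0,"rx":0,"ry":0,"rz":0}]'
python3 -c "
from workcell import ctrl;print(ctrl.get_obs()['moment'])"
```

```text
t: 8.62
ee_pos: [583.6, -2.9, 261.1]
orientation: [-0.518, 3.098, 0.0]
ft_force: [-0.6, 0.4, 6.0]
width: 43.0
[ 0.02199884  0.18224168 -0.11273853]
t: 8.88
ee_pos: [583.6, -2.9, 261.1]
orientation: [-0.544, 3.093, 0.001]
ft_force: [0.1, 1.3, 4.8]
width: 43.5
[ 0.05415368  0.17652729 -0.33950097]
```

The moment rises from −0.03 to −0.34 N m, so the bar is on its stop. I back off 1.5° to unload it, then lift straight up about 138 mm.

```bash
python3 -m handwheel '[{"gripper":0.51,"tx":0,"ty":0,"tz":0,"rx":0,"ry":0,"rz":1.5},{"gripper":0.51,"tx":0,"ty":0,"tz":-0.004,"rx":0,"ry":0,"rz":0},{"gripper":0.51,"tx":0,"ty":0,"tz":-0.008,"rx":0,"ry":0,"rz":0},{"gripper":0.51,"tx":0,"ty":0,"tz":-0.01,"rx":0,"ry":0,"rz":0}]'
python3 -m handwheel '[{"gripper":0.51,"tx":0,"ty":0,"tz":-0.02,"rx":0,"ry":0,"rz":0},{"gripper":0.51,"tx":0,"ty":0,"tz":-0.02,"rx":0,"ry":0,"rz":0},{"gripper":0.51,"tx":0,"ty":0,"tz":-0.02,"rx":0,"ry":0,"rz":0},{"gripper":0.51,"tx":0,"ty":0,"tz":-0.02,"rx":0,"ry":0,"rz":0},{"gripper":0.51,"tx":0,"ty":0,"tz":-0.02,"rx":0,"ry":0,"rz":0},{"gripper":0.51,"tx":0,"ty":0,"tz":-0.016,"rx":0,"ry":0,"rz":0},{"gripper":0.51,"tx":0,"ty":0,"tz":0,"rx":0,"ry":0,"rz":0},{"gripper":0.51,"tx":0,"ty":0,"tz":0,"rx":0,"ry":0,"rz":0}]'
python3 - <<'E'
from h import *
o=ctrl.get_obs();M=R.from_rotvec(o["orientation"]).as_matrix();print(o["ee_pos"],M.round(3),o["ft_force"],o["moment"],o["width"])
d=cam("wrist");save(d,"w7.png",(230,160,410,340),3.3)
P=cloud(d)
# tool coords of red / yellow pixels
im=d["image"].astype(int);r,g,b=im[...,0],im[...,1],im[...,2]
T=(P-o["ee_pos"])@M
box=np.zeros_like(r,bool);box[200:300,230:420]=1
for n,m in(("red",(r>130)&(g<70)&(b<80)),("yel",(r>170)&(g>130)&(b<120))):
    m=m&box;v,u=np.nonzero(m);print(n,len(u))
    if len(u):print(u.min(),u.max(),v.min(),v.max(),u.mean(),v.mean(),np.median(T[m],0))
d=cam("side");save(d,"s7.png",(250,80,450,280),3)
E
```

```text
t: 9.38
ee_pos: [583.2, -3.0, 283.0]
orientation: [0.506, -3.1, -0.0]
ft_force: [0.8, -0.3, -1.7]
width: 42.8
t: 10.38
ee_pos: [583.1, -3.0, 398.1]
orientation: [0.507, -3.1, -0.0]
ft_force: [-0.0, -0.0, -2.1]
width: 43.4
[583.05527331  -2.97096746 398.14055874] [[-0.948 -0.318 -0.001]
 [-0.318  0.948  0.   ]
 [ 0.001  0.    -1.   ]] [-0.00556352 -0.01944691 -2.13005037] [ 0.0629772  -0.02519659  0.02627266] 43.356751727047396
red 39
294 303 242 246 298.35897435897436 243.5897435897436 [ 16.75675724  -9.84771135 226.89065918]
yel 60
269 360 221 267 306.81666666666666 242.23333333333332 [  6.45500021 -12.84535173 331.44230754]
```

View pics/w7.png

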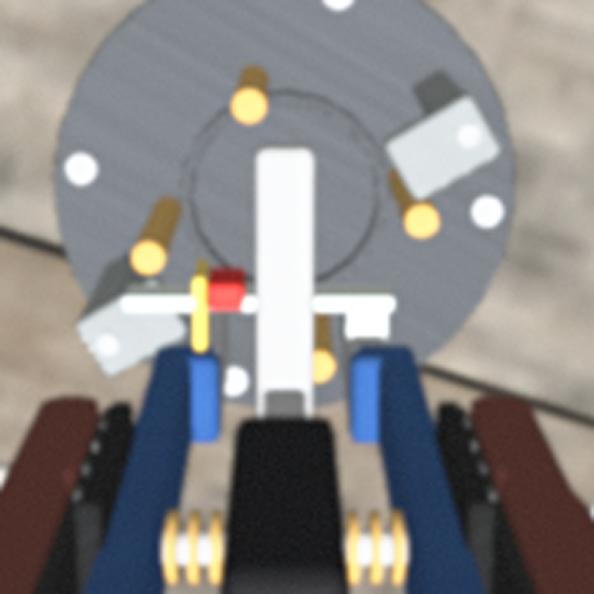

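View pics/s7.png

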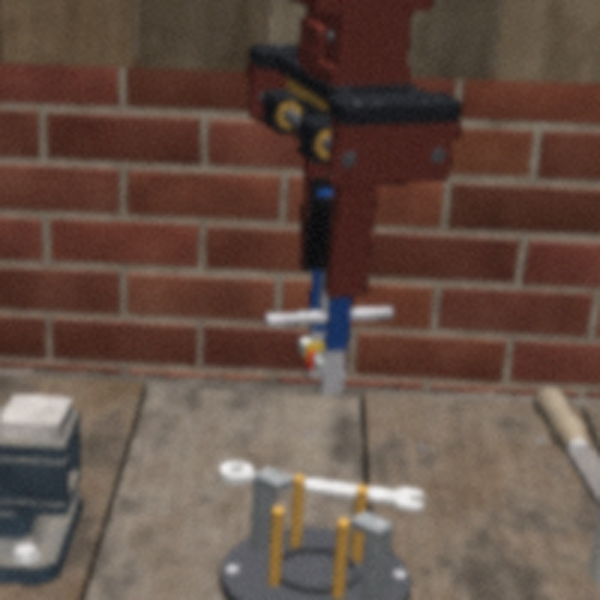

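The tweezers hang upright in the jaws, clear of the stand. The pointer (200,310 in the crop) is about 25 px, or 3.8 mm, left of the red centre (225,290). The jaws need to go to about 39.4 mm, closure 0.552.

```bash
python3 -m handwheel '[{"gripper":0.53,"tx":0,"ty":0,"tz":0,"rx":0,"ry":0,"rz":0},{"gripper":0.54,"tx":0,"ty":0,"tz":0,"rx":0,"ry":0,"rz":0},{"gripper":0.552,"tx":0,"ty":0,"tz":0,"rx":0,"ry":0,"rz":0},{"gripper":0.552,"tx":0,"ty":0,"tz":0,"rx":0,"ry":0,"rz":0},{"gripper":0.552,"tx":0,"ty":0,"tz":0,"rx":0,"ry":0,"rz":0},{"gripper":0.552,"tx":0,"ty":0,"tz":0,"rx":0,"ry":0,"rz":0}]'
python3 - <<'E'
from h import *
d=cam("wrist");save(d,"w8.png",(270,210,370,280),8)
d=cam("side");save(d,"s8.png",(320,160,390,220),10)
E
```

```text
t: 11.22
ee_pos: [583.4, -3.0, 398.7]
orientation: [-0.507, 3.1, -0.0]
ft_force: [-0.8, 0.1, -0.7]
width: 39.7
```

View pics/w8.png

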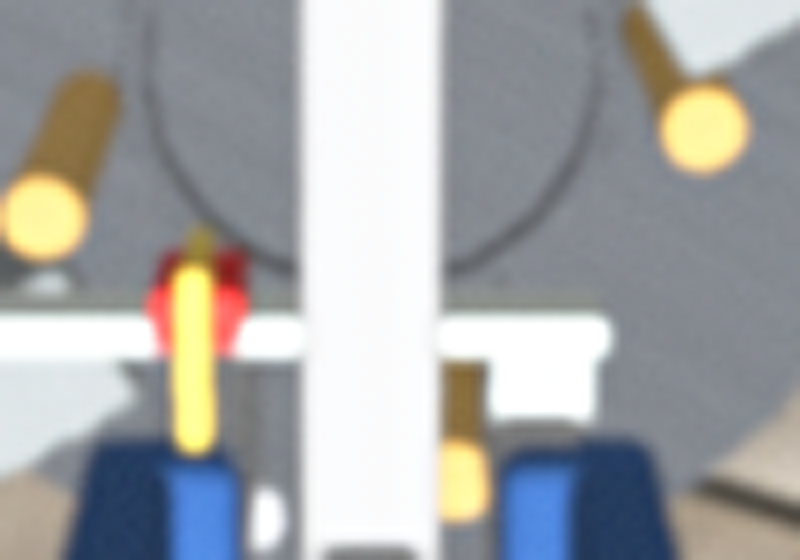

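View pics/s8.png

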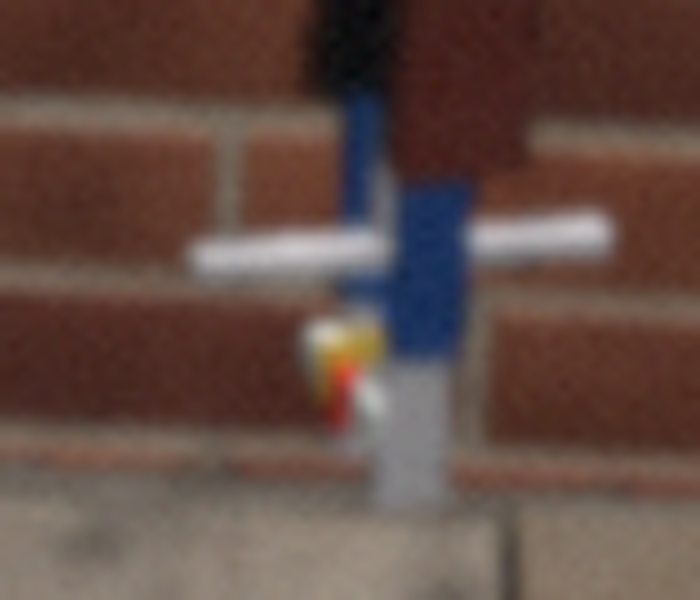

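The pointer (193–203, 240–450) stands in the red mark (150–248), within about 0.3 mm of its centre. One check on steadiness and the loose items before handing in.

```bash
python3 -m handwheel '[{"gripper":0.552,"tx":0,"ty":0,"tz":0,"rx":0,"ry":0,"rz":0},{"gripper":0.552,"tx":0,"ty":0,"tz":0,"rx":0,"ry":0,"rz":0},{"gripper":0.552,"tx":0,"ty":0,"tz":0,"rx":0,"ry":0,"rz":0},{"gripper":0.552,"tx":0,"ty":0,"tz":0,"rx":0,"ry":0,"rz":0}]'
python3 - <<'E'
from h import *
d=cam("wrist");save(d,"w9.png",(270,210,370,280),8)
d=cam("side");im=d["image"]
for t in ("spanner","sanding_block","steel_pin"):
    for r in recognise(d,t)[:1]: print(t,round(r["p"],2),r["xy"][0]*640,r["xy"][1]*480)
a=cv2.imread("pics/side0.png").astype(int);b=im[:,:,::-1].astype(int)
df=abs(a-b).max(2)>40
for n,(x0,y0,x1,y1) in dict(sp=(365,230,395,255),bl=(290,280,348,340),pin=(400,278,422,300)).items(): print(n,df[y0:y1,x0:x1].sum())
P=cloud(d);print("tip z",px2w(d,320+41,160+49).round(1),ctrl.get_obs()["width"],ctrl.get_obs()["ft_force"])
E
```

```text
t: 11.82
ee_pos: [583.3, -3.0, 398.7]
orientation: [0.507, -3.1, -0.0]
ft_force: [-0.4, 0.0, -1.2]
width: 39.6
spanner 0.83 376.704 242.4
sanding_block 0.6 319.808 310.08
steel_pin 0.22 360.576 198.096
sp 83
bl 0
pin 0
tip z [587.9 -17.5 151.8] 38.97960062627443 [-0.69992967 -0.18606601 -0.86888075]
```

View pics/w9.png

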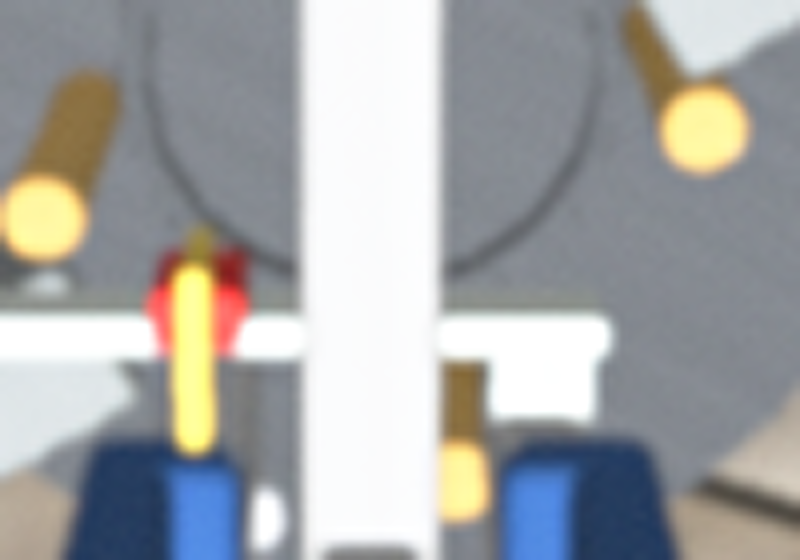

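The picture is unchanged: the pointer is still on the red mark and steady. The pixel change near the spanner (83 px) lies in the part the tweezers used to hide, and the arm never came near it.

```bash
python3 -c "
from workcell import ctrl;print(ctrl.close_job())"
```

```text
the job is handed in; nothing more can be done
None
```

I turned the blue tweezers anticlockwise about 60° in the dark stand until the bar met its stop (the moment rose to −0.34 N m). I then lifted them straight out, squeezed them to about 39.5 mm over the pads, and handed the job in at about 12 s of the 38 s limit. No verdict came back.

**Last checks:**
- **Gauge:** the pointer stood about 0.3 mm from the red mark's centre and looked the same in two wrist pictures about 0.6 s apart.
- **Height and pose:** the tips measured about 152 mm above the bench, and the tweezers hung upright, clear of the stand.
- **Loose items:** the sanding block and steel pin areas showed no change from the start picture. The spanner area differed by 83 pixels, which I put down to the tweezers no longer hiding part of it; I did not measure its position separately.
- **Check that failed:** in the last picture the network reported the steel pin in the wrong place, on the tweezers, with a low value (0.22). I relied on the picture comparison instead.

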